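# Lay out an angled punch mark on a pipe with a centring head

### The job

Slide the timber block with the pipe strapped on it along the bench until its long side sits flush against the steel stop bar. Then pick up the pipe centring head, seat both legs of its vee on the bare pipe between the straps, and rock it round the pipe until the swinging needle settles on the little set tab on the dial's rim. Finish while still gripping it there, steady, pressed on the pipe with the needle on the tab, ready for the punch to be struck; do not lift the block or disturb the hammer, flask and bolt tin.

Things in the scene. Friction and masses are not known exactly. Their poses are not given: they have to be found in the camera images.
- stop: Fixed dark steel stop bar bolted flat on the bench, 300 long (its x) x 25 wide (its y) x 20 mm high, three bolt heads on top (to 27 mm). Origin: centre of its underside. It lies to the robot's left of the block; the block must sit against its long face towards its own -y (12.5 mm from the origin). Position and yaw vary.
- block: Loose pale timber block, 180 long (its x) x 120 wide (its y) x 45 mm high, a steel pipe strapped rigidly on top along its x; about 0.95 kg in all. Origin: centre of the underside. It starts 50 to 100 mm short of the stop, on the stop's -y side, turned up to 0.2 rad from it; it slides when pushed low on its long -y side with 3 to 10 N.
- block_back (a point): centre of the block's long +y side face (60 mm from the block's origin, 22.5 mm up), the face that must meet the stop bar.
- pipe_mid (a point): Middle of the axis of the pipe on the block, 75 mm above the block's underside; its x axis is the pipe's axis. The pipe is 60 mm in outside diameter, 180 mm long (pipe top 105 mm above the bench), held by two 20 mm wide saddle straps centred 68 mm either side of the middle: 116 mm of bare pipe between them.
- gauge: Loose pipe centring head, 0.45 kg, 160 mm tall: an aluminium 90 degree vee below (legs at 45 degrees, 94 mm wide over the feet along y, 36 mm deep along x, apex 36 mm above the feet), an upright steel stem, a dial on its +x side. Starts upright on its feet on the bench, dial facing away from the robot (within 0.4 rad of +x). Origin: centre of the underside between the feet; z up along the stem.
- gauge_grip (a point): Point on the stem's axis 134 mm above the feet, above the dial, where the bare stem is gripped from above by its flat sides along the gauge's y. The stem is square, 18 x 18 mm, free from the dial's top edge (112 mm above the feet) to 152 mm, with a round striking head to 160 mm.
- gauge_vee (a point): point on the gauge's centre plane 6.4 mm below its feet level (x = y = 0): it lies on the axis of the 60 mm pipe when both legs of the vee touch the pipe.
- needle (a joint): Angle (rad) of the weighted needle: a damped pendulum at the dial's centre that settles plumb within a second. It reads how far the gauge leans to its own -y side: 0 = along the stem, gauge upright; +0.3 = stem top leaning 0.3 rad to -y, needle then clockwise of the stem as one faces the dial. Dial: 80 mm across, 11 mm thick (x 9 to 20 mm), centre 72 mm above the feet, white face to +x.
- tab (a joint): angle of the set tab on the dial's rim in the same sense as the needle, rad; 0.2 to 0.5, set beforehand by the worker and stiff. Needle on tab = the two joints equal.
- needle_tip (a point): tip of the needle, 34 mm from the dial's centre.
- tab_tip (a point): mark point of the set tab: the middle of its 4 mm wide inner end, 34 mm from the dial's centre; the tab is a small brass clip over the dial's rim.
- hammer: bystander: hammer with wooden handle, 280 mm, lying beyond the stop bar on the robot's left. Origin: centre of its underside.
- flask: bystander: steel drink flask, 72 mm across, 220 mm tall. Origin: centre of its underside.
- bolt_tin: bystander: open tin of bolts, 76 mm across, 70 mm tall, beyond the centring head. Origin: centre of its underside.
Not all that is in view belongs to the job. Leave any purple look-alike of the gauge alone.

How it is judged:
On the way, in this order (a step that is already met when the one before it is completed fails the run):
1. the block sits flush against the stop bar (gap under 4 mm, square within 0.05 rad) (y of block_back in the frame of stop between -0.0165 and 0 m and x of block_back in the frame of stop between -0.1 and 0.1 m and angle between the x axis of block and the x axis of stop, either way round below 0.05 rad and angle between block's own z axis and vertical below 0.05 rad), for 0.2 s.
2. the centring head sits astride the bare pipe between the straps, both legs of the vee on the pipe (y of gauge_vee in the frame of block between -0.004 and 0.004 m and z of gauge_vee in the frame of block between 0.071 and 0.079 m and x of gauge_vee in the frame of block between -0.045 and 0.045 m and angle between the x axis of gauge and the x axis of block, either way round below 0.1 rad and contact force between gauge and block above 0.5 N), for 0.2 s.
At the end, for the whole second after the job is handed in: Block within 4 mm of the stop, square within 0.05 rad; the vee on the pipe, touching it, its point within 4 mm of the pipe axis, 45 mm of the middle, axes within 0.1 rad; needle tip still and within 2.2 mm of the tab mark; fingers grip the head with over 5 N, the head still (all of step 1 and all of step 2 and distance between needle_tip and tab_tip below 0.0022 m and velocity of joint needle between -0.2 and 0.2 rad/s and contact force between the fingers and gauge above 5 N and linear speed of gauge below 0.02 m/s); the arm keeps its last pose, push and grip.
It fails at once if the hammer, flask or bolt tin was moved more than 30 mm or knocked over ((distance of hammer from where it was at the start of the episode above 0.03 m or angle between hammer's own z axis and vertical above 0.5 rad) or (distance of flask from where it was at the start of the episode above 0.03 m or angle between flask's own z axis and vertical above 0.5 rad) or (distance of bolt_tin from where it was at the start of the episode above 0.03 m or angle between bolt_tin's own z axis and vertical above 0.5 rad)).
It fails at once if the block was lifted off the bench (height (world z) of block above 0.02 m).
It fails at once if the centring head was toppled (angle between gauge's own z axis and vertical above 1.2 rad).
It also fails if it takes over 72 s, if anything falls off the work surface, if the arm or the gripper's body presses on something with over 40 N, if the wrist force passes 120 N, or if a joint passes its speed limit or range.

### The arm

A 6-joint arm with a two-finger parallel gripper is mounted at the origin on the work surface. World frame = base frame: x ahead of the robot, y to its left, z up, the work surface at z = 0. Lengths are in m, angles in rad, forces in N, time in s.
With the tool pointing down it reaches from about 0.35 to 0.975 m from the base axis. Payload 4.9 kg.
Tool frame: the origin (TCP) lies midway between the tips of the shut fingers; the grasp point (between the pads) lies manip.tcp_to_grasp behind it (manip.tcp_to_grasp is the distance from the TCP to the grasp point, in m); z points along the fingers, y is the line along which they close (so a half turn about z gives the same grasp; the last joint's range is limited). The gripper opens to 85 mm and grips with 20 to 120 N. Pads are 22 mm wide; open, the fingers measure 114 mm over their backs; the gripper's body (76 mm by 85 mm) begins 54 mm behind the grasp point. The pads swing forward as they close: fully open they stand 13 mm farther back than shut.
Start: joints at [-1.353, 0.053, 1.613, -0, 1.476, -0.119], TCP at [0.207, -0.59, 0.231] pointing down, gripper open.
Joint ranges: [-3.01, 3.01], [-1.01, 2.22], [0.06, 2.58], [-1.02, 4.17], [0.09, 2.62], [-3.14, 3.14]. Speed limits (rad/s): [2.57, 2.57, 3.14, 3.14, 3.14, 3.14].

### API

Orientations are given as a unit quaternion [w, x, y, z].
In Python, from plant import manip, grab_frame, calibration, job_done gives the robot as it stands.
- The arm moves only by the tool send_rows, never from a script. Its argument "rows" is a list of rows, each an object of numbers: "x", "y", "z": the shift along the tool's x, y, z normalised to -1 to 1, where 1 is 15 cm; "wx", "wy", "wz": the turn, a rotation vector about the tool's x, y, z normalised to -1 to 1, where 1 is pi/4 rad; "hand": the opening, from -1 (shut) to 1 (fully open). In form: [{"x": .., "y": .., "z": .., "wx": .., "wy": .., "wz": .., "hand": ..}, ...]. A call has exactly 10 rows; each row shifts and turns the commanded pose from where the row before left it, along the tool's axes as they then stand; what a row does not reach is not made up. A row lasts 1/12 s, in which the tool goes at most 41.7 mm and 7.16 degrees, less where a joint would pass 70% of its speed; a pose out of reach is approached as far as the arm can. A call with a number of a shift or a turn outside -1 to 1 is refused whole. A call with a gripper value outside its range is refused whole. The fingers move at their own pace and stop on an object; the grip force is fixed at half the most. Time passes only in rows, so rows that do not move let the fingers close, or fill a call up. It gives the time, the measured TCP pose, the force, the opening and the grip force at its end, in the units of the state.
- manip.state(): the state, without advancing time (a new reading comes with each control period).
- grab_frame(name): name is "scene" or "top" or "wrist"; returns the picture (480x640x3 uint8, blue, green, red); there is no depth.
- calibration(name): a dict with "camera_matrix" (3x3 intrinsics, pixels), "R" (3x3) and "t" (3): a world point X has camera coordinates R X + t. Camera axes: x right, y down, z forward; pixel columns grow to the right and rows downward; lengths in m; the calibration is good to about 2 mm. A picture is of the moment at which its call begins: read the wrist's pose just before it. calibration takes no time and is no camera call; for the wrist camera it gives the pose at the moment of the call.
- job_done(): hands the job in; it is judged then, once.
The state is a dict: "time": time; "joint_pos": joint angles; "joint_vel": joint speeds; "joint_efforts": joint torques, N m; "tool_pos": TCP position; "tool_rot": TCP orientation; "contact_force": force on the tool from outside, world axes, zero at the start; "ft_torque": the same for the moment, N m; "gripper_width": opening from 0.0 (shut) to 1.0 (fully open); "grasp_force": force on a finger pad.
Only numpy, scipy, OpenCV 4.12 (cv2) and the standard library are available. Lean on these libraries where they do the work, as an engineer would, in place of code of your own. Each camera call takes 0.05 s, during which the arm holds its last target. There are 200 camera calls.

## Working session

There is one attempt and no reset: what is moved stays moved. The work goes in short steps, Python scripts to look and compute and a tool call to move; the robot and the scene stay as the last step left them, time stands still between calls to the robot, and variables do not carry over. Pictures are saved under pics/ and viewed, at most 10 in all, crops included, and the job is handed in when it is done.

Besides the shell and the picture viewer there is one more tool, called as a command line: name --argument value ..., lists and objects as JSON in quotes. send_rows: Moves the arm, as the interface text tells. Scaled input: -1 to 1 covers 15 cm each way for a shift and pi/4 rad each way for a turn. Its arguments: {"type":"object","properties":{"rows":{"type":"array","items":{"type":"object","properties":{"x":{"type":"number","minimum":-1,"maximum":1},"y":{"type":"number","minimum":-1,"maximum":1},"z":{"type":"number","minimum":-1,"maximum":1},"wx":{"type":"number","minimum":-1,"maximum":1},"wy":{"type":"number","minimum":-1,"maximum":1},"wz":{"type":"number","minimum":-1,"maximum":1},"hand":{"type":"number"}}}}},"required":["rows"]}

```bash
mkdir -p pics; ls; python3 - <<'E'
from plant import manip, grab_frame, calibration
import cv2, numpy as np
print(manip.state()); print(manip.tcp_to_grasp)
for n in ("scene","top"):
    im=grab_frame(n); cv2.imwrite(f"pics/{n}0.png",im)
    c=calibration(n); print(n,{k:np.round(v,4).tolist() for k,v in c.items()})
E
```

```text
pics
{'time': 0.0, 'joint_pos': array([-1.35298613e+00,  5.33467695e-02,  1.61427766e+00, -9.38277541e-06,
        1.47600772e+00, -1.19012180e-01]), 'joint_vel': array([-0.00100103, -0.00182682, -0.0003728 , -0.00089895,  0.00151563,
       -0.00045269]), 'joint_efforts': array([-2.14913111e-03, -3.93693817e+01, -3.70172596e+01, -2.97317974e-04,
        7.26090831e-03, -2.20269447e-05]), 'tool_pos': array([ 0.2064122 , -0.58927617,  0.23007904]), 'tool_rot': array([-1.01827027e-03,  9.85851734e-01,  1.67616581e-01, -5.50180725e-05]), 'contact_force': array([-0.56823439,  0.04674934,  0.08152184]), 'ft_torque': array([0.02168924, 0.06378267, 0.0236764 ]), 'grasp_force': 0.0, 'gripper_width': 1.000677395969076}
0.0187
scene {'camera_matrix': [[503.6379, 0.0, 320.9951], [0.0, 503.6379, 238.9144], [0.0, 0.0, 1.0]], 'R': [[-0.3931, 0.9195, 0.0026], [0.7093, 0.305, -0.6355], [-0.5851, -0.248, -0.7721]], 't': [0.2265, -0.3261, 1.6214]}
top {'camera_matrix': [[495.5497, 0.0, 319.4734], [0.0, 495.5497, 234.4946], [0.0, 0.0, 1.0]], 'R': [[-0.0249, -0.9997, 0.0061], [-0.9894, 0.0238, -0.1435], [0.1433, -0.0096, -0.9896]], 't': [-0.0055, 0.6069, 1.1834]}
```

View pics/top0.png

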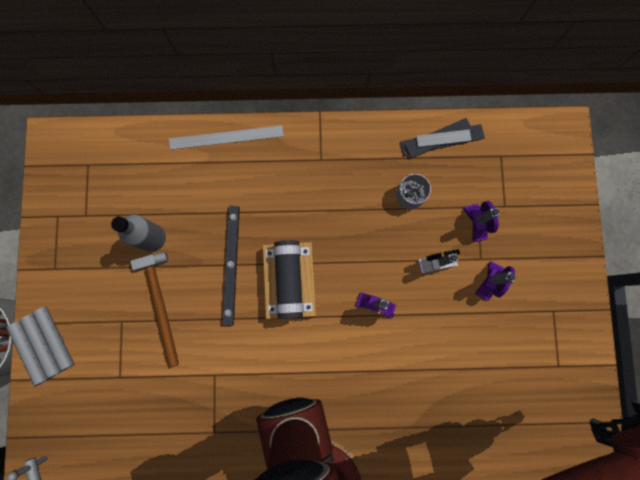

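View pics/scene0.png

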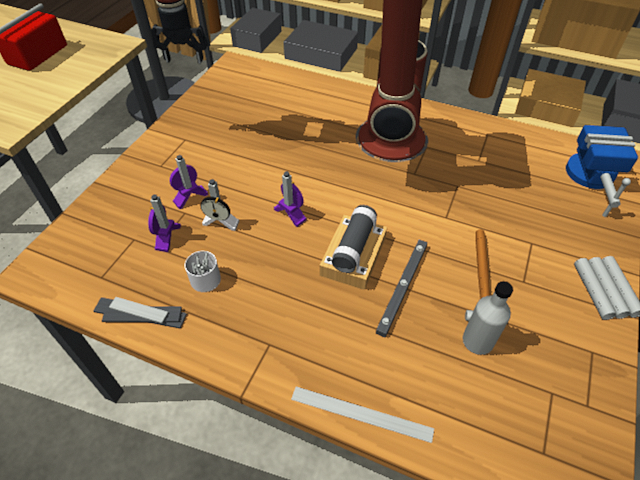

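The top view shows the stop bar at about (231,265), the block and pipe at (289,279), the gauge at (439,261), the tin at (414,192), the flask at (140,232) and the hammer at (155,300). The purple decoys are at (376,306), (482,222) and (497,282). Next I'll measure.

```bash
cat > h.py <<'E'
import numpy as np, cv2
from plant import manip, grab_frame, calibration
def ray(n,uv,c=None):
    c=c or calibration(n); K,R,t=[np.array(c[k]) for k in("camera_matrix","R","t")]
    uv=np.atleast_2d(uv); d=np.c_[uv,np.ones(len(uv))]@np.linalg.inv(K).T@R
    return -R.T@t, d
def onz(n,uv,z,c=None):
    o,d=ray(n,uv,c); return o+d*((z-o[2])/d[:,2])[:,None]
def proj(n,X,c=None):
    c=c or calibration(n); p=(np.atleast_2d(X)@np.array(c["R"]).T+np.array(c["t"]))@np.array(c["camera_matrix"]).T
    return p[:,:2]/p[:,2:]
def yaw(uv,n,z):
    w=onz(n,uv,z); d=w[1]-w[0]; return np.arctan2(d[1],d[0])
def comp(mask,box):
    m=np.zeros_like(mask); u0,v0,u1,v1=box; m[v0:v1,u0:u1]=mask[v0:v1,u0:u1]
    m=cv2.morphologyEx(m,cv2.MORPH_CLOSE,np.ones((5,5)))
    cs,_=cv2.findContours(m,cv2.RETR_EXTERNAL,cv2.CHAIN_APPROX_NONE); return max(cs,key=cv2.contourArea)
E
python3 - <<'E'
from h import *
im=cv2.imread("pics/top0.png"); hsv=cv2.cvtColor(im,cv2.COLOR_BGR2HSV)
grey=((hsv[...,1]<90)*255).astype(np.uint8)
for nm,box,z in (("stop",(215,195,250,335),.02),("pipe",(255,230,325,330),.09)):
    c=comp(grey,box); r=cv2.minAreaRect(c); b=cv2.boxPoints(r)
    w=onz("top",b,z); print(nm,np.round(b).tolist(),np.round(w[:,:2],4).tolist(),w.mean(0).round(4))
    print(np.round([np.hypot(*(w[1]-w[0])[:2]),np.hypot(*(w[2]-w[1])[:2])],4),np.round([np.degrees(np.arctan2(*(w[i+1]-w[i])[1::-1])) for i in (0,1)],2))
print(hsv[300,308],hsv[255,268],hsv[340,300],hsv[250,340])
cv2.imwrite("pics/c1.png",np.hstack([cv2.resize(im[190:340,200:330],None,fx=3.6,fy=3.6,interpolation=2),cv2.resize(im[190:340,400:460],None,fx=3.6,fy=3.6,interpolation=2)]))
E
```

```text
stop [[222.0, 324.0], [228.0, 206.0], [239.0, 206.0], [233.0, 324.0]] [[0.3937, 0.225], [0.69, 0.211], [0.6879, 0.1825], [0.3917, 0.1975]] [0.5408 0.204  0.02  ]
[0.2966 0.0286] [ -2.71 -94.27]
pipe [[265.0, 241.0], [309.0, 239.0], [313.0, 316.0], [268.0, 319.0]] [[0.5868, 0.111], [0.5896, 0.0059], [0.4081, 0.0007], [0.4055, 0.1036]] [0.4975 0.0553 0.09  ]
[0.1052 0.1816] [ -88.44 -178.36]
[ 16 141 176] [124  18 101] [ 15 156 162] [ 14 162 131]
```

View pics/c1.png

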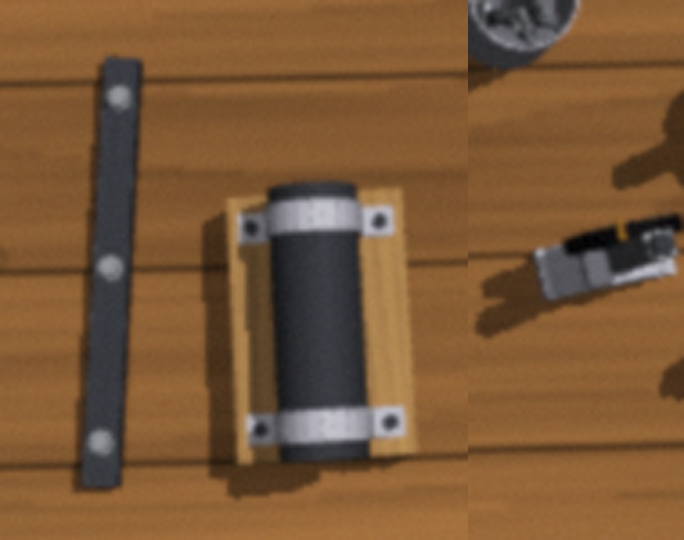

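```bash
python3 - <<'E'
from h import *
C=np.array([[228,199],[403,188],[414,453],[238,464]])/3.6+[200,190]
w=onz("top",C,.045)[:,:2]; print("block",w.round(4).tolist(),w.mean(0).round(4))
for a,b in((3,0),(2,1)): print(np.linalg.norm(w[b]-w[a]).round(4),np.arctan2(*(w[b]-w[a])[::-1]).round(4))
S=np.array([[119,97],[110,267],[100,443]])/3.6+[200,190]
s=onz("top",S,.027)[:,:2]; print("stop",s.round(4).tolist(),"yaw",np.arctan2(*(s[0]-s[2])[::-1]).round(4))
hd=np.array([[660-468,245]])/3.6+[400,190]; print("head",onz("top",hd,.16).round(4))
im=cv2.imread("pics/top0.png");hsv=cv2.cvtColor(im,cv2.COLOR_BGR2HSV)
print("cam",(-calibration("scene")["R"].T@calibration("scene")["t"]).round(3))
for n,uv in (("flask",(150,240)),("tin",(414,200)),("hamhead",(150,262)),("hamend",(170,364))): print(n,onz("top",[uv],.02).round(3))
sc=cv2.imread("pics/scene0.png")
cv2.imwrite("pics/c2.png",cv2.resize(sc[170:240,185:250],None,fx=8,fy=8,interpolation=cv2.INTER_CUBIC))
E
```

```text
block [[0.5828, 0.1186], [0.5875, -0.0013], [0.4081, -0.0046], [0.4038, 0.1135]] [0.4956 0.0565]
0.1791 0.0287
0.1795 0.0184
stop [[0.6589, 0.1961], [0.5398, 0.2023], [0.4198, 0.209]] yaw -0.0539
head [[ 0.5295 -0.3161  0.16  ]]
cam [1.269 0.293 1.044]
flask [[0.606 0.406 0.02 ]]
tin [[ 0.693 -0.264  0.02 ]]
hamhead [[0.551 0.405 0.02 ]]
hamend [[0.301 0.35  0.02 ]]
```

View pics/c2.png

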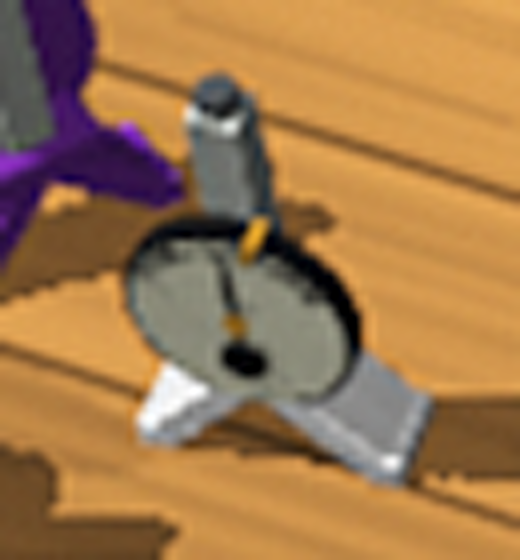

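The scene crop shows the gauge upright. The needle tip is at crop (218,252), the pivot at about (236,325), and the brass tab is clockwise of the needle at (255,240). Next I'll drive to the push position.

send_rows --rows '[{"x": 0.156, "y": -0.14, "hand": 1}, {"x": 0.156, "y": -0.14, "hand": 1}, {"x": 0.156, "y": -0.14, "hand": 1}, {"x": 0.156, "y": -0.14, "hand": 1}, {"x": 0.156, "y": -0.14, "hand": 1}, {"x": 0.156, "y": -0.14, "hand": 1}, {"x": 0.156, "y": -0.14, "hand": 1}, {"x": 0.156, "y": -0.14, "hand": 1}, {"x": 0.156, "y": -0.14, "hand": 1}, {"x": 0.156, "y": -0.14, "hand": 1}]'

```text
invalid input at $.rows[0]: expected keys x, y, z, wx, wy, wz, hand
```

send_rows --rows '[{"x": 0.156, "y": -0.14, "hand": 1}, {"x": 0.156, "y": -0.14, "hand": 1}, {"x": 0.156, "y": -0.14, "hand": 1}, {"x": 0.156, "y": -0.14, "hand": 1}, {"x": 0.156, "y": -0.14, "hand": 1}, {"x": 0.156, "y": -0.14, "hand": 1}, {"x": 0.156, "y": -0.14, "hand": 1}, {"x": 0.156, "y": -0.14, "hand": 1}, {"x": 0.156, "y": -0.14, "hand": 1}, {"x": 0.156, "y": -0.14, "hand": 1}]'

```text
invalid input at $.rows[0]: expected keys x, y, z, wx, wy, wz, hand
```

send_rows --rows '[{"wz": -0.15, "hand": 1}, {"wz": -0.15, "hand": 1}, {"wz": -0.15, "hand": 1}, {"wz": -0.15, "hand": 1}, {"wz": -0.15, "hand": 1}, {"wz": -0.15, "hand": 1}, {"wz": -0.15, "hand": 1}, {"wz": -0.15, "hand": 1}, {"wz": -0.15, "hand": 1}, {"wz": -0.15, "hand": 1}]'

```text
invalid input at $.rows[0]: expected keys x, y, z, wx, wy, wz, hand
```

send_rows --rows '[{"x": 0.156, "y": -0.14, "z": 0, "wx": 0, "wy": 0, "wz": 0, "hand": 1}, {"x": 0.156, "y": -0.14, "z": 0, "wx": 0, "wy": 0, "wz": 0, "hand": 1}, {"x": 0.156, "y": -0.14, "z": 0, "wx": 0, "wy": 0, "wz": 0, "hand": 1}, {"x": 0.156, "y": -0.14, "z": 0, "wx": 0, "wy": 0, "wz": 0, "hand": 1}, {"x": 0.156, "y": -0.14, "z": 0, "wx": 0, "wy": 0, "wz": 0, "hand": 1}, {"x": 0.156, "y": -0.14, "z": 0, "wx": 0, "wy": 0, "wz": 0, "hand": 1}, {"x": 0.156, "y": -0.14, "z": 0, "wx": 0, "wy": 0, "wz": 0, "hand": 1}, {"x": 0.156, "y": -0.14, "z": 0, "wx": 0, "wy": 0, "wz": 0, "hand": 1}, {"x": 0.156, "y": -0.14, "z": 0, "wx": 0, "wy": 0, "wz": 0, "hand": 1}, {"x": 0.156, "y": -0.14, "z": 0, "wx": 0, "wy": 0, "wz": 0, "hand": 1}]'

```text
time: 0.93
tool_pos: [0.3582, -0.3127, 0.2308]
tool_rot: [-0.0, 0.986, 0.167, -0.0]
contact_force: [0.4, -0.4, 0.2]
gripper_width: 0.999
grasp_force: 0.0
```

send_rows --rows '[{"x": 0.156, "y": -0.14, "z": 0, "wx": 0, "wy": 0, "wz": 0, "hand": 1}, {"x": 0.156, "y": -0.14, "z": 0, "wx": 0, "wy": 0, "wz": 0, "hand": 1}, {"x": 0.156, "y": -0.14, "z": 0, "wx": 0, "wy": 0, "wz": 0, "hand": 1}, {"x": 0.156, "y": -0.14, "z": 0, "wx": 0, "wy": 0, "wz": 0, "hand": 1}, {"x": 0.156, "y": -0.14, "z": 0, "wx": 0, "wy": 0, "wz": 0, "hand": 1}, {"x": 0.156, "y": -0.14, "z": 0, "wx": 0, "wy": 0, "wz": 0, "hand": 1}, {"x": 0.156, "y": -0.14, "z": 0, "wx": 0, "wy": 0, "wz": 0, "hand": 1}, {"x": 0.156, "y": -0.14, "z": 0, "wx": 0, "wy": 0, "wz": 0, "hand": 1}, {"x": 0.156, "y": -0.14, "z": 0, "wx": 0, "wy": 0, "wz": 0, "hand": 1}, {"x": 0.156, "y": -0.14, "z": 0, "wx": 0, "wy": 0, "wz": 0, "hand": 1}]'

```text
time: 1.77
tool_pos: [0.5097, -0.0372, 0.2308]
tool_rot: [-0.0, 0.986, 0.168, -0.0]
contact_force: [-0.4, 0.4, -0.1]
gripper_width: 1.002
grasp_force: 0.0
```

send_rows --rows '[{"x": 0, "y": 0, "z": 0.03, "wx": 0, "wy": 0, "wz": -0.15, "hand": 1}, {"x": 0, "y": 0, "z": 0.03, "wx": 0, "wy": 0, "wz": -0.15, "hand": 1}, {"x": 0, "y": 0, "z": 0.03, "wx": 0, "wy": 0, "wz": -0.15, "hand": 1}, {"x": 0, "y": 0, "z": 0.03, "wx": 0, "wy": 0, "wz": -0.15, "hand": 1}, {"x": 0, "y": 0, "z": 0.03, "wx": 0, "wy": 0, "wz": -0.15, "hand": 1}, {"x": 0, "y": 0, "z": 0.03, "wx": 0, "wy": 0, "wz": -0.15, "hand": 1}, {"x": 0, "y": 0, "z": 0.03, "wx": 0, "wy": 0, "wz": -0.15, "hand": 1}, {"x": 0, "y": 0, "z": 0.03, "wx": 0, "wy": 0, "wz": -0.15, "hand": 1}, {"x": 0, "y": 0, "z": 0.03, "wx": 0, "wy": 0, "wz": -0.15, "hand": 1}, {"x": 0, "y": 0, "z": 0.03, "wx": 0, "wy": 0, "wz": -0.15, "hand": 1}]'

```text
time: 2.6
tool_pos: [0.5091, -0.0387, 0.1855]
tool_rot: [-0.0, 0.725, 0.689, -0.0]
contact_force: [0.5, 0.4, -0.5]
gripper_width: 1.0
grasp_force: 0.0
```

send_rows --rows '[{"x": 0, "y": 0, "z": 0.115, "wx": 0, "wy": 0, "wz": 0, "hand": 1}, {"x": 0, "y": 0, "z": 0.115, "wx": 0, "wy": 0, "wz": 0, "hand": 1}, {"x": 0, "y": 0, "z": 0.115, "wx": 0, "wy": 0, "wz": 0, "hand": 1}, {"x": 0, "y": 0, "z": 0.115, "wx": 0, "wy": 0, "wz": 0, "hand": 1}, {"x": 0, "y": 0, "z": 0.115, "wx": 0, "wy": 0, "wz": 0, "hand": 1}, {"x": 0, "y": 0, "z": 0.115, "wx": 0, "wy": 0, "wz": 0, "hand": 1}, {"x": 0, "y": 0, "z": 0.115, "wx": 0, "wy": 0, "wz": 0, "hand": 1}, {"x": 0, "y": 0, "z": 0.115, "wx": 0, "wy": 0, "wz": 0, "hand": 1}, {"x": 0, "y": 0, "z": 0.115, "wx": 0, "wy": 0, "wz": 0, "hand": 1}, {"x": 0, "y": 0, "z": 0.115, "wx": 0, "wy": 0, "wz": 0, "hand": 1}]'

```text
time: 3.43
tool_pos: [0.509, -0.0387, 0.0126]
tool_rot: [-0.0, 0.727, 0.687, -0.0]
contact_force: [-0.8, 0.2, 0.0]
gripper_width: 1.0
grasp_force: 0.0
```

```bash
python3 - <<'E'
from h import *
print(manip.state()["tool_pos"],manip.state()["contact_force"])
w=grab_frame("wrist"); s=grab_frame("scene")
cv2.imwrite("pics/w1.png",np.hstack([cv2.resize(w,(400,300)),cv2.resize(s[150:300,230:430],(400,300))]))
E
```

```text
[ 0.50898329 -0.03870039  0.01259502] [-0.76957208  0.22877751  0.04271982]
```

View pics/w1.png

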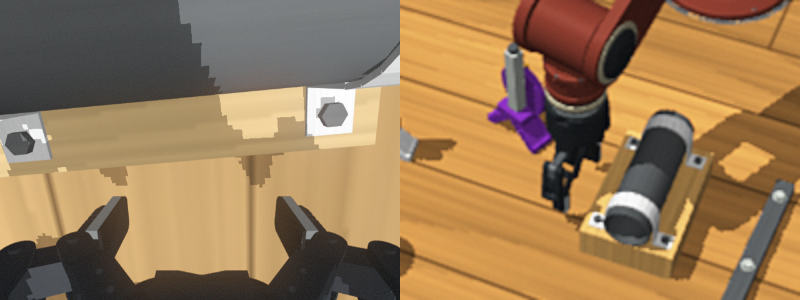

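The wrist view shows the camera on the tool's +x side, over the block. I'll tilt the gripper body back, then push.

send_rows --rows '[{"x": 0, "y": 0, "z": 0, "wx": 0, "wy": 0.1, "wz": 0, "hand": 1}, {"x": 0, "y": 0, "z": 0, "wx": 0, "wy": 0.1, "wz": 0, "hand": 1}, {"x": 0, "y": 0, "z": 0, "wx": 0, "wy": 0.1, "wz": 0, "hand": 1}, {"x": 0, "y": 0, "z": 0, "wx": 0, "wy": 0.1, "wz": 0, "hand": 1}, {"x": 0.032, "y": 0, "z": 0.01, "wx": 0, "wy": 0, "wz": 0, "hand": 1}, {"x": 0.032, "y": 0, "z": 0.01, "wx": 0, "wy": 0, "wz": 0, "hand": 1}, {"x": 0.032, "y": 0, "z": 0.01, "wx": 0, "wy": 0, "wz": 0, "hand": 1}, {"x": 0.032, "y": 0, "z": 0.01, "wx": 0, "wy": 0, "wz": 0, "hand": 1}, {"x": 0.032, "y": 0, "z": 0.01, "wx": 0, "wy": 0, "wz": 0, "hand": 1}, {"x": 0.032, "y": 0, "z": 0.01, "wx": 0, "wy": 0, "wz": 0, "hand": 1}]'

```text
time: 4.37
tool_pos: [0.5111, -0.0082, 0.0143]
tool_rot: [-0.107, 0.717, 0.68, 0.113]
contact_force: [-1.2, -5.3, 1.4]
gripper_width: 0.997
grasp_force: 2.5
```

send_rows --rows '[{"x": 0.032, "y": 0, "z": 0.01, "wx": 0, "wy": 0, "wz": 0, "hand": 1}, {"x": 0.032, "y": 0, "z": 0.01, "wx": 0, "wy": 0, "wz": 0, "hand": 1}, {"x": 0.032, "y": 0, "z": 0.01, "wx": 0, "wy": 0, "wz": 0, "hand": 1}, {"x": 0.032, "y": 0, "z": 0.01, "wx": 0, "wy": 0, "wz": 0, "hand": 1}, {"x": 0.032, "y": 0, "z": 0.01, "wx": 0, "wy": 0, "wz": 0, "hand": 1}, {"x": 0.032, "y": 0, "z": 0.01, "wx": 0, "wy": 0, "wz": 0, "hand": 1}, {"x": 0.032, "y": 0, "z": 0.01, "wx": 0, "wy": 0, "wz": 0, "hand": 1}, {"x": 0.032, "y": 0, "z": 0.01, "wx": 0, "wy": 0, "wz": 0, "hand": 1}, {"x": 0.032, "y": 0, "z": 0.01, "wx": 0, "wy": 0, "wz": 0, "hand": 1}, {"x": 0.032, "y": 0, "z": 0.01, "wx": 0, "wy": 0, "wz": 0, "hand": 1}]'

```text
time: 5.2
tool_pos: [0.5138, 0.0421, 0.0145]
tool_rot: [-0.108, 0.718, 0.679, 0.114]
contact_force: [-0.3, -4.0, -1.2]
gripper_width: 0.998
grasp_force: 1.7
```

send_rows --rows '[{"x": 0.014, "y": 0, "z": 0.004, "wx": 0, "wy": 0, "wz": 0, "hand": 1}, {"x": 0.014, "y": 0, "z": 0.004, "wx": 0, "wy": 0, "wz": 0, "hand": 1}, {"x": 0.014, "y": 0, "z": 0.004, "wx": 0, "wy": 0, "wz": 0, "hand": 1}, {"x": 0.014, "y": 0, "z": 0.004, "wx": 0, "wy": 0, "wz": 0, "hand": 1}, {"x": 0.014, "y": 0, "z": 0.004, "wx": 0, "wy": 0, "wz": 0, "hand": 1}, {"x": 0.014, "y": 0, "z": 0.004, "wx": 0, "wy": 0, "wz": 0, "hand": 1}, {"x": 0.014, "y": 0, "z": 0.004, "wx": 0, "wy": 0, "wz": 0, "hand": 1}, {"x": 0.014, "y": 0, "z": 0.004, "wx": 0, "wy": 0, "wz": 0, "hand": 1}, {"x": 0.014, "y": 0, "z": 0.004, "wx": 0, "wy": 0, "wz": 0, "hand": 1}, {"x": 0.014, "y": 0, "z": 0.004, "wx": 0, "wy": 0, "wz": 0, "hand": 1}]'

```text
time: 6.03
tool_pos: [0.5152, 0.0635, 0.0155]
tool_rot: [-0.107, 0.718, 0.679, 0.114]
contact_force: [0.1, -2.4, -2.7]
gripper_width: 1.0
grasp_force: 1.5
```

send_rows --rows '[{"x": 0.007, "y": 0, "z": 0.002, "wx": 0, "wy": 0, "wz": 0, "hand": 1}, {"x": 0.007, "y": 0, "z": 0.002, "wx": 0, "wy": 0, "wz": 0, "hand": 1}, {"x": 0.007, "y": 0, "z": 0.002, "wx": 0, "wy": 0, "wz": 0, "hand": 1}, {"x": 0.007, "y": 0, "z": 0.002, "wx": 0, "wy": 0, "wz": 0, "hand": 1}, {"x": 0.007, "y": 0, "z": 0.002, "wx": 0, "wy": 0, "wz": 0, "hand": 1}, {"x": 0, "y": 0, "z": 0, "wx": 0, "wy": 0, "wz": 0, "hand": 1}, {"x": 0, "y": 0, "z": 0, "wx": 0, "wy": 0, "wz": 0, "hand": 1}, {"x": 0, "y": 0, "z": 0, "wx": 0, "wy": 0, "wz": 0, "hand": 1}, {"x": 0, "y": 0, "z": 0, "wx": 0, "wy": 0, "wz": 0, "hand": 1}, {"x": 0, "y": 0, "z": 0, "wx": 0, "wy": 0, "wz": 0, "hand": 1}]'

```text
time: 6.87
tool_pos: [0.5159, 0.0682, 0.0158]
tool_rot: [-0.107, 0.718, 0.679, 0.114]
contact_force: [0.3, -5.5, -2.7]
gripper_width: 0.997
grasp_force: 2.5
```

```bash
python3 - <<'E'
from h import *
t=grab_frame("top"); s=grab_frame("scene"); cv2.imwrite("pics/top1.png",t); cv2.imwrite("pics/scene1.png",s)
cv2.imwrite("pics/m1.png",np.hstack([cv2.resize(t[195:335,210:315],None,fx=4,fy=4,interpolation=2),cv2.resize(s[190:330,330:425],None,fx=4,fy=4,interpolation=2)]))
E
```

```text
(no output)
```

View pics/m1.png

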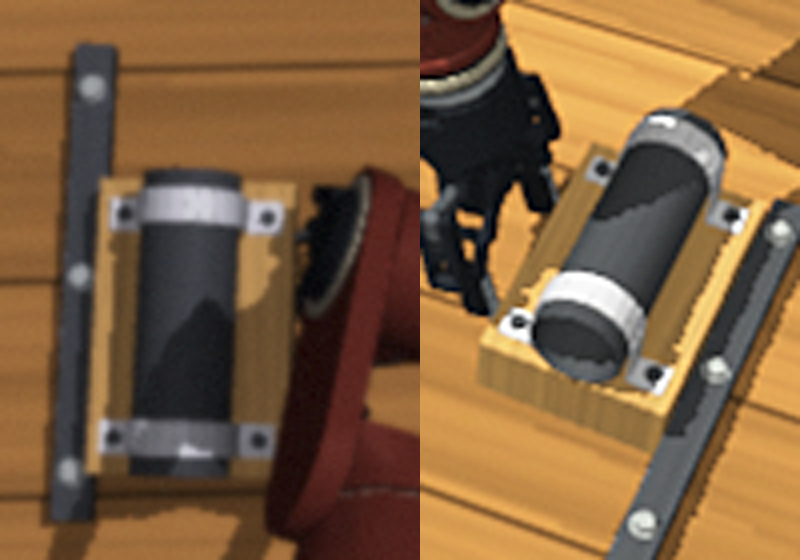

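The block is now against or within a few mm of the bar, and parallel to it. I'll keep nudging until the force rises.

send_rows --rows '[{"x": 0.007, "y": 0, "z": 0.002, "wx": 0, "wy": 0, "wz": 0, "hand": 1}, {"x": 0.007, "y": 0, "z": 0.002, "wx": 0, "wy": 0, "wz": 0, "hand": 1}, {"x": 0.007, "y": 0, "z": 0.002, "wx": 0, "wy": 0, "wz": 0, "hand": 1}, {"x": 0, "y": 0, "z": 0, "wx": 0, "wy": 0, "wz": 0, "hand": 1}, {"x": 0, "y": 0, "z": 0, "wx": 0, "wy": 0, "wz": 0, "hand": 1}, {"x": 0, "y": 0, "z": 0, "wx": 0, "wy": 0, "wz": 0, "hand": 1}, {"x": 0, "y": 0, "z": 0, "wx": 0, "wy": 0, "wz": 0, "hand": 1}, {"x": 0, "y": 0, "z": 0, "wx": 0, "wy": 0, "wz": 0, "hand": 1}, {"x": 0, "y": 0, "z": 0, "wx": 0, "wy": 0, "wz": 0, "hand": 1}, {"x": 0, "y": 0, "z": 0, "wx": 0, "wy": 0, "wz": 0, "hand": 1}]'

```text
time: 7.8
tool_pos: [0.5162, 0.0686, 0.0158]
tool_rot: [-0.104, 0.717, 0.68, 0.112]
contact_force: [-1.7, -16.2, -0.5]
gripper_width: 1.002
grasp_force: 8.4
```

```bash
python3 - <<'E'
from h import *
def C(p): return np.array(p)/4+[210,195]
a=onz("top",C([[100,180],[88,475]]),.045)[:,:2]; s=onz("top",C([[92,88],[80,275],[69,470]]),.027)[:,:2]
d=(s[0]-s[2])/np.linalg.norm(s[0]-s[2]); n=np.array([-d[1],d[0]])
print("yaw stop",np.arctan2(d[1],d[0]),"block",np.arctan2(*(a[0]-a[1])[::-1]),"edge in stop y",(a-s[1])@n,"x",(a-s[1])@d)
E
```

```text
yaw stop -0.05907989645718036 block -0.04073306430129094 edge in stop y [-0.01198416 -0.0152814 ] x [ 0.05762634 -0.12207061]
```

Hard contact: 16 N with no further travel, so the block is flush. Now I'll retreat and go to the gauge.

send_rows --rows '[{"x": -0.032, "y": 0, "z": -0.01, "wx": 0, "wy": 0, "wz": 0, "hand": 1}, {"x": -0.032, "y": 0, "z": -0.01, "wx": 0, "wy": 0, "wz": 0, "hand": 1}, {"x": -0.032, "y": 0, "z": -0.01, "wx": 0, "wy": 0, "wz": 0, "hand": 1}, {"x": -0.032, "y": 0, "z": -0.01, "wx": 0, "wy": 0, "wz": 0, "hand": 1}, {"x": -0.032, "y": 0, "z": -0.01, "wx": 0, "wy": 0, "wz": 0, "hand": 1}, {"x": -0.032, "y": 0, "z": -0.01, "wx": 0, "wy": 0, "wz": 0, "hand": 1}, {"x": 0, "y": 0, "z": -0.15, "wx": 0, "wy": -0.1, "wz": 0, "hand": 1}, {"x": 0, "y": 0, "z": -0.15, "wx": 0, "wy": -0.1, "wz": 0, "hand": 1}, {"x": 0, "y": 0, "z": -0.15, "wx": 0, "wy": -0.1, "wz": 0, "hand": 1}, {"x": 0, "y": 0, "z": -0.15, "wx": 0, "wy": -0.1, "wz": 0, "hand": 1}]'

```text
time: 8.63
tool_pos: [0.513, 0.0236, 0.1047]
tool_rot: [0.001, 0.727, 0.686, -0.001]
contact_force: [0.1, 0.3, -0.3]
gripper_width: 1.001
grasp_force: 0.0
```

send_rows --rows '[{"x": 0, "y": 0, "z": -0.12, "wx": 0, "wy": 0, "wz": 0.142, "hand": 1}, {"x": 0, "y": 0, "z": -0.12, "wx": 0, "wy": 0, "wz": 0.142, "hand": 1}, {"x": 0, "y": 0, "z": -0.12, "wx": 0, "wy": 0, "wz": 0.142, "hand": 1}, {"x": 0, "y": 0, "z": -0.12, "wx": 0, "wy": 0, "wz": 0.142, "hand": 1}, {"x": 0, "y": 0, "z": -0.12, "wx": 0, "wy": 0, "wz": 0.142, "hand": 1}, {"x": 0, "y": 0, "z": -0.12, "wx": 0, "wy": 0, "wz": 0.142, "hand": 1}, {"x": 0, "y": 0, "z": -0.12, "wx": 0, "wy": 0, "wz": 0.142, "hand": 1}, {"x": 0, "y": 0, "z": -0.12, "wx": 0, "wy": 0, "wz": 0.142, "hand": 1}, {"x": 0, "y": 0, "z": -0.12, "wx": 0, "wy": 0, "wz": 0.142, "hand": 1}, {"x": 0, "y": 0, "z": -0.12, "wx": 0, "wy": 0, "wz": 0.142, "hand": 1}]'

```text
time: 9.47
tool_pos: [0.5128, 0.0244, 0.2842]
tool_rot: [-0.0, 0.981, 0.196, -0.0]
contact_force: [-0.8, 0.2, 0.0]
gripper_width: 1.002
grasp_force: 0.0
```

send_rows --rows '[{"x": -0.079, "y": 0.213, "z": 0, "wx": 0, "wy": 0, "wz": 0, "hand": 1}, {"x": -0.079, "y": 0.213, "z": 0, "wx": 0, "wy": 0, "wz": 0, "hand": 1}, {"x": -0.079, "y": 0.213, "z": 0, "wx": 0, "wy": 0, "wz": 0, "hand": 1}, {"x": -0.079, "y": 0.213, "z": 0, "wx": 0, "wy": 0, "wz": 0, "hand": 1}, {"x": -0.079, "y": 0.213, "z": 0, "wx": 0, "wy": 0, "wz": 0, "hand": 1}, {"x": -0.079, "y": 0.213, "z": 0, "wx": 0, "wy": 0, "wz": 0, "hand": 1}, {"x": -0.079, "y": 0.213, "z": 0, "wx": 0, "wy": 0, "wz": 0, "hand": 1}, {"x": -0.079, "y": 0.213, "z": 0, "wx": 0, "wy": 0, "wz": 0, "hand": 1}, {"x": -0.079, "y": 0.213, "z": 0, "wx": 0, "wy": 0, "wz": 0, "hand": 1}, {"x": 0, "y": 0, "z": 0, "wx": 0, "wy": 0, "wz": 0, "hand": 1}]'

```text
time: 10.3
tool_pos: [0.5258, -0.287, 0.2827]
tool_rot: [0.001, 0.981, 0.196, -0.001]
contact_force: [-0.4, 0.2, -0.5]
gripper_width: 0.999
grasp_force: 0.0
```

```bash
python3 - <<'E'
from h import *
import pickle
st=manip.state(); print(st["tool_pos"],st["tool_rot"])
c=calibration("wrist"); pickle.dump(c,open("wc.pkl","wb")); w=grab_frame("wrist"); cv2.imwrite("pics/w2.png",w)
cv2.imwrite("pics/top2.png",grab_frame("top"));cv2.imwrite("pics/scene2.png",grab_frame("scene"))
print((-c["R"].T@c["t"]).round(3),c["R"].round(3).tolist(),c["camera_matrix"][0,0])
E
```

```text
[ 0.52581161 -0.28702562  0.28265759] [ 5.25172775e-04  9.80621128e-01  1.95911989e-01 -6.47371766e-04]
[ 0.592 -0.259  0.425] [[0.385, -0.923, 0.001], [-0.886, -0.369, 0.281], [-0.259, -0.109, -0.96]] 397.05034096013975
```

View pics/w2.png

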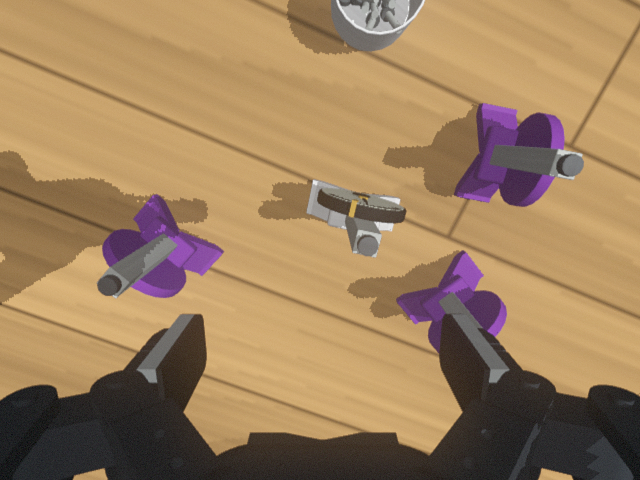

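The wrist view shows the gauge's striking head at (368,244), the dial edge from (319,200) to (405,213) and brass on the rim near (355,207). Purple decoys sit on either side, the nearest on the lower right.

```bash
python3 - <<'E'
from h import *
import pickle
c=pickle.load(open("wc.pkl","rb"))
print("head wrist",onz("wrist",[[367.5,244]],.16,c).round(4))
d=onz("wrist",[[319,201],[405,213]],.072,c); print("dial",d.round(4).tolist(),np.linalg.norm(d[0]-d[1]))
v=d[0]-d[1]; yaw=np.arctan2(-v[0],v[1]); print("yaw dial",yaw)
f=onz("wrist",[[313,179],[308,212]],.003,c); print("foot L",f.round(4).tolist(), np.arctan2(*(f[0]-f[1])[1::-1]))
w=cv2.imread("pics/w2.png"); h=cv2.cvtColor(w,cv2.COLOR_BGR2HSV)
m=cv2.inRange(h,(125,80,40),(160,255,255)); cs,_=cv2.findContours(m,0,2)
for k in cs:
    if cv2.contourArea(k)>300:
        x,y,ww,hh=cv2.boundingRect(k); print("purple",x,y,ww,hh,onz("wrist",[[x,y+hh/2],[x+ww,y+hh/2]],.0,c).round(3).tolist())
print("decoy stem bases/heads: L head",onz("wrist",[[108,285]],.16,c).round(3),"R-low base",onz("wrist",[[445,300]],.05,c).round(3))
b=cv2.inRange(h,(12,120,90),(30,255,255)); s=b[185:225,330:385]; 
hs=cv2.cvtColor(cv2.imread("pics/scene0.png"),cv2.COLOR_BGR2HSV); 
big=lambda i,f:cv2.resize(i,None,fx=f,fy=f,interpolation=cv2.INTER_CUBIC)
cv2.imwrite("pics/c3.png",np.hstack([big(w[170:265,295:420],6)[:560,:750]]))
E
```

```text
head wrist [[ 0.5356 -0.3167  0.16  ]]
dial [[0.5365, -0.2792, 0.072], [0.5564, -0.355, 0.072]] 0.07838802517571089
yaw dial 0.25571008673835816
foot L [[0.5448, -0.2683, 0.003], [0.5101, -0.2767, 0.003]] 0.23716482976639325
purple 397 251 110 101 [[0.452, -0.412, 0.0], [0.501, -0.53, 0.0]]
purple 103 195 120 103 [[0.386, -0.081, 0.0], [0.437, -0.204, 0.0]]
purple 455 103 109 103 [[0.625, -0.396, 0.0], [0.669, -0.501, 0.0]]
decoy stem bases/heads: L head [[ 0.437 -0.158  0.16 ]] R-low base [[ 0.489 -0.438  0.05 ]]
```

View pics/c3.png

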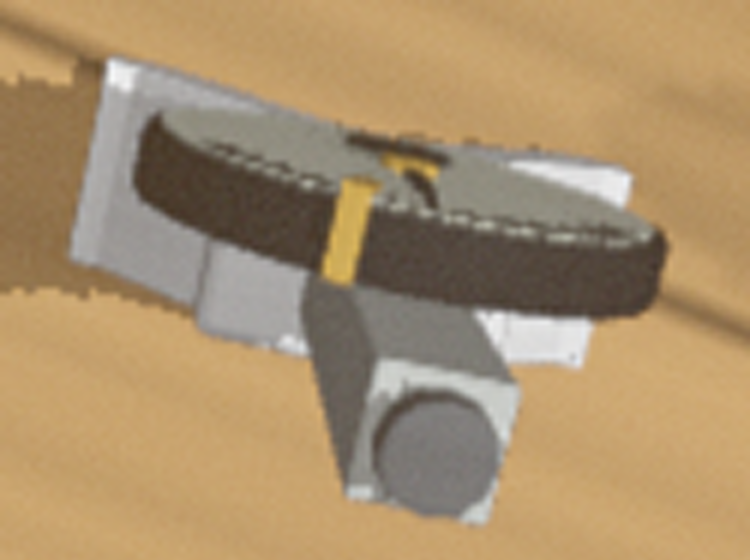

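```bash
cat > ga.py <<'E'
from h import *
import pickle
c=pickle.load(open("wc.pkl","rb")); P=lambda p:np.array(p,float)/6+[295,170]
f=onz("wrist",P([[107,60],[630,165],[75,262],[583,365]]),.004,c)
def yw(v): return np.arctan2(-v[0],v[1])
print("feet yaw",yw(f[0]-f[1]),yw(f[2]-f[3]),"len",np.linalg.norm(f[0]-f[1]),np.linalg.norm(f[0]-f[2]),"ctr",f.mean(0).round(4))
t=onz("wrist",P([[347,490],[490,520],[375,365],[518,385]]),.152,c); print("stem yaw",yw(t[0]-t[1]),yw(t[2]-t[3]),"ctr",t.mean(0).round(4),np.linalg.norm(t[0]-t[1]))
hd=onz("wrist",P([[437,455]]),.16,c)[0]; print("head",hd.round(4))
def tab(n,uv,yaw,o,xp,c=None):
    C,d=ray(n,uv,c); X=np.array([np.cos(yaw),np.sin(yaw),0]); Y=np.array([-X[1],X[0],0])
    q=[]
    for k in d:
        p=C+k*((xp-(C-o)@X)/(k@X)); q.append([(p-o)@Y,p[2]-.072])
    q=np.array(q); return np.c_[q,np.hypot(*q.T),np.arctan2(q[:,0],q[:,1])].round(4)
if __name__=="__main__":
    for yaw in (.23,.26):
        o=t.mean(0)
        print(yaw,"rim back",tab("wrist",P([[340,283]]),yaw,o,.009,c).tolist(),"front",tab("wrist",P([[352,188]]),yaw,o,.02,c).tolist())
        S=lambda p:np.array(p,float)/8+[185,170]
        print("scene tab outer,inner,needle tip,pivot",tab("scene",S([[260,222],[247,258],[217,250],[236,325]]),yaw,o,.021).tolist())
E
python3 ga.py
```

```text
feet yaw 0.19854553801272912 0.19172752835261236 len 0.09452739880360397 0.03645772069483501 ctr [ 0.5353 -0.319   0.004 ]
stem yaw 0.18051396023040128 0.25288541153854527 ctr [ 0.5341 -0.318   0.152 ] 0.017669731938740378
head [ 0.5345 -0.3174  0.16  ]
0.23 rim back [[0.0099, 0.0388, 0.0401, 0.2497]] front [[0.0094, 0.0264, 0.028, 0.3416]]
scene tab outer,inner,needle tip,pivot [[0.0169, 0.0515, 0.0542, 0.3171], [0.0097, 0.0336, 0.035, 0.2799], [-0.0, 0.0356, 0.0356, -0.0002], [0.0004, 0.0002, 0.0005, 1.0704]]
0.26 rim back [[0.0095, 0.0373, 0.0385, 0.2485]] front [[0.0086, 0.0246, 0.0261, 0.3358]]
scene tab outer,inner,needle tip,pivot [[0.016, 0.0509, 0.0534, 0.3048], [0.0089, 0.0333, 0.0345, 0.261], [-0.0006, 0.0356, 0.0356, -0.0178], [-0.0002, 0.0002, 0.0003, -0.7517]]
```

send_rows --rows '[{"x": 0, "y": 0, "z": 0, "wx": 0, "wy": 0, "wz": 0.125, "hand": 1}, {"x": 0, "y": 0, "z": 0, "wx": 0, "wy": 0, "wz": 0.125, "hand": 1}, {"x": 0.0064, "y": 0.0716, "z": 0, "wx": 0, "wy": 0, "wz": 0, "hand": 1}, {"x": 0.0064, "y": 0.0716, "z": 0, "wx": 0, "wy": 0, "wz": 0, "hand": 1}, {"x": 0.0064, "y": 0.0716, "z": 0, "wx": 0, "wy": 0, "wz": 0, "hand": 1}, {"x": 0, "y": 0, "z": 0.1, "wx": 0, "wy": 0, "wz": 0, "hand": 1}, {"x": 0, "y": 0, "z": 0.1, "wx": 0, "wy": 0, "wz": 0, "hand": 1}, {"x": 0, "y": 0, "z": 0.1, "wx": 0, "wy": 0, "wz": 0, "hand": 1}, {"x": 0, "y": 0, "z": 0.1, "wx": 0, "wy": 0, "wz": 0, "hand": 1}, {"x": 0, "y": 0, "z": 0, "wx": 0, "wy": 0, "wz": 0, "hand": 1}]'

```text
time: 11.28
tool_pos: [0.5337, -0.311, 0.217]
tool_rot: [-0.003, 0.995, 0.102, -0.003]
contact_force: [-0.6, 0.1, -0.4]
gripper_width: 0.999
grasp_force: 0.0
```

```bash
python3 - <<'E'
from h import *
import pickle
st=manip.state(); print(st["tool_pos"],st["tool_rot"])
c=calibration("wrist"); w=grab_frame("wrist"); cv2.imwrite("pics/w3.png",w)
pickle.dump(c,open("wc3.pkl","wb"))
for X in ([.535,-.318,.16],[.535,-.318,.152]): print(proj("wrist",X,c).round(1))
cv2.imwrite("pics/w3c.png",cv2.resize(w,(600,450)))
E
```

```text
[ 0.53366652 -0.31102865  0.21698751] [-0.00323086  0.99480875  0.10165395 -0.00340439]
[[337.1 272.6]]
[[336.7 267.6]]
```

View pics/w3c.png

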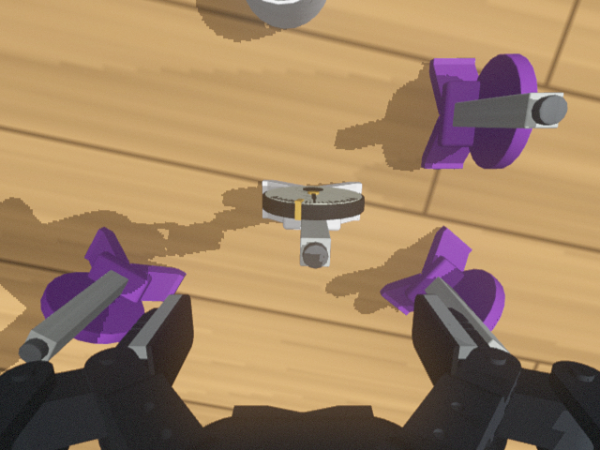

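The head is where predicted, at (336,272) full-size, and the dial is square to the tool. Next I'll shift 7 mm, descend and grip.

send_rows --rows '[{"x": 0, "y": 0.024, "z": 0, "wx": 0, "wy": 0, "wz": 0, "hand": 1}, {"x": 0, "y": 0.024, "z": 0, "wx": 0, "wy": 0, "wz": 0, "hand": 1}, {"x": 0, "y": 0, "z": 0.09, "wx": 0, "wy": 0, "wz": 0, "hand": 1}, {"x": 0, "y": 0, "z": 0.09, "wx": 0, "wy": 0, "wz": 0, "hand": 1}, {"x": 0, "y": 0, "z": 0.09, "wx": 0, "wy": 0, "wz": 0, "hand": 1}, {"x": 0, "y": 0, "z": 0.09, "wx": 0, "wy": 0, "wz": 0, "hand": 1}, {"x": 0, "y": 0, "z": 0.09, "wx": 0, "wy": 0, "wz": 0, "hand": 1}, {"x": 0, "y": 0, "z": 0.09, "wx": 0, "wy": 0, "wz": 0, "hand": 1}, {"x": 0, "y": 0, "z": 0.09, "wx": 0, "wy": 0, "wz": 0, "hand": 1}, {"x": 0, "y": 0, "z": 0, "wx": 0, "wy": 0, "wz": 0, "hand": 1}]'

```text
time: 12.17
tool_pos: [0.5355, -0.3185, 0.1242]
tool_rot: [-0.002, 0.995, 0.101, -0.002]
contact_force: [-0.3, 0.5, -0.7]
gripper_width: 1.001
grasp_force: 0.0
```

send_rows --rows '[{"x": 0, "y": 0, "z": 0.022, "wx": 0, "wy": 0, "wz": 0, "hand": 1}, {"x": 0, "y": 0, "z": 0.022, "wx": 0, "wy": 0, "wz": 0, "hand": 1}, {"x": 0, "y": 0, "z": 0, "wx": 0, "wy": 0, "wz": 0, "hand": -1}, {"x": 0, "y": 0, "z": 0, "wx": 0, "wy": 0, "wz": 0, "hand": -1}, {"x": 0, "y": 0, "z": 0, "wx": 0, "wy": 0, "wz": 0, "hand": -1}, {"x": 0, "y": 0, "z": 0, "wx": 0, "wy": 0, "wz": 0, "hand": -1}, {"x": 0, "y": 0, "z": 0, "wx": 0, "wy": 0, "wz": 0, "hand": -1}, {"x": 0, "y": 0, "z": 0, "wx": 0, "wy": 0, "wz": 0, "hand": -1}, {"x": 0, "y": 0, "z": 0, "wx": 0, "wy": 0, "wz": 0, "hand": -1}, {"x": 0, "y": 0, "z": 0, "wx": 0, "wy": 0, "wz": 0, "hand": -1}]'

```text
time: 13.0
tool_pos: [0.5375, -0.3198, 0.1225]
tool_rot: [-0.0, 0.995, 0.102, 0.0]
contact_force: [-0.6, 2.2, 0.8]
gripper_width: 0.201
grasp_force: 61.7
```

```bash
python3 - <<'E'
from h import *
# block pose from arm-free top image: pipe grey mask and stop (taken with arm at gauge)
im=cv2.imread("pics/top2.png"); hsv=cv2.cvtColor(im,cv2.COLOR_BGR2HSV)
cv2.imwrite("pics/c4.png",cv2.resize(im[195:335,205:305],None,fx=4,fy=4,interpolation=cv2.INTER_CUBIC))
sc=cv2.imread("pics/scene2.png")[190:330,330:430]
cv2.imwrite("pics/c4.png",np.hstack([cv2.imread("pics/c4.png"),cv2.resize(sc,None,fx=4,fy=4,interpolation=cv2.INTER_CUBIC)]))
E
```

```text
(no output)
```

View pics/c4.png

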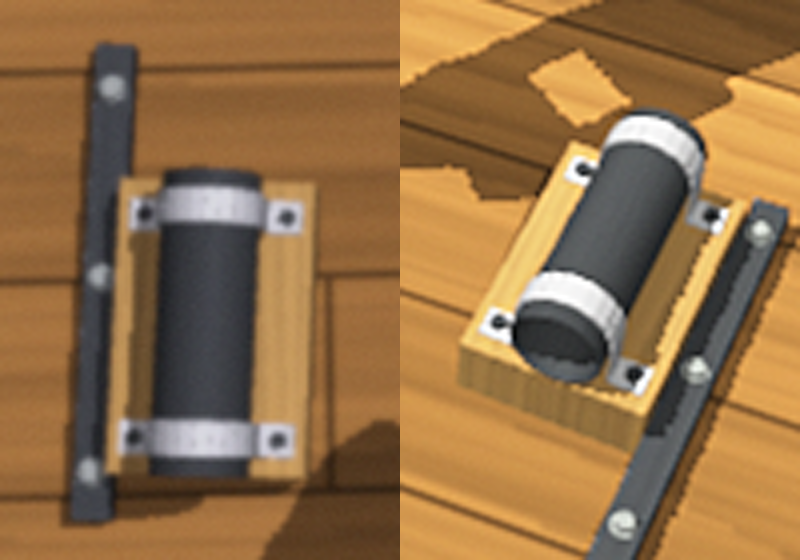

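The gauge is gripped (opening about 17 mm, 62 N). The pictures show the block parallel to and touching the bar. Now I'll compute the pipe pose.

```bash
python3 - <<'E'
from h import *
P=lambda p:np.array(p,float)/4+[205,195]
w=onz("top",P([[121,180],[316,183],[303,480],[108,475]]),.045)[:,:2]
b=onz("top",P([[145,214],[287,217],[277,440],[133,438]]),.05)[:,:2]
s=onz("top",P([[112,87],[99,275],[88,470]]),.027)[:,:2]
yw=lambda v:np.arctan2(v[1],v[0]).round(4)
print("corners",w.mean(0).round(4),yw(w[0]-w[3]),yw(w[1]-w[2])); print("bolts",b.mean(0).round(4),yw(b[0]-b[3]),yw(b[1]-b[2]))
d=(s[0]-s[2]);d/=np.linalg.norm(d);n=np.array([-d[1],d[0]]);print("stop",yw(d),s.mean(0).round(4))
for c in(w.mean(0),b.mean(0)): print("block in stop",((c-s.mean(0))@d).round(4),((c-s.mean(0))@n+.06).round(4))
# flush-based centre
x=(w.mean(0)-s.mean(0))@d; print("flush ctr",(s.mean(0)+d*x-n*.0725).round(4), manip.state()["tool_rot"])
# pipe silhouette edge rays -> axis y at z=.075, from mid rows
im=cv2.imread("pics/top2.png"); g=cv2.cvtColor(im,cv2.COLOR_BGR2HSV)[...,1]
E
```

```text
corners [0.5052 0.1323] -0.0442 -0.058
bolts [0.5059 0.1326] -0.0554 -0.0571
stop -0.0615 [0.5405 0.2039]
block in stop -0.0308 -0.0136
block in stop -0.0302 -0.0132
flush ctr [0.5053 0.1334] [-7.07188113e-05  9.94833253e-01  1.01522360e-01  6.55955285e-05]
```

The block centre is at (0.5055, 0.1328) with yaw -0.057. Now I'll lift and carry the gauge, leaning it in the air.

send_rows --rows '[{"x": 0, "y": 0, "z": -0.12, "wx": 0, "wy": 0, "wz": 0, "hand": -1}, {"x": 0, "y": 0, "z": -0.12, "wx": 0, "wy": 0, "wz": 0, "hand": -1}, {"x": 0, "y": 0, "z": -0.12, "wx": 0, "wy": 0, "wz": 0, "hand": -1}, {"x": 0, "y": 0, "z": -0.12, "wx": 0, "wy": 0, "wz": 0.083, "hand": -1}, {"x": 0, "y": 0, "z": -0.12, "wx": 0, "wy": 0, "wz": 0.083, "hand": -1}, {"x": 0, "y": 0, "z": -0.12, "wx": 0, "wy": 0, "wz": 0.083, "hand": -1}, {"x": 0, "y": 0, "z": -0.12, "wx": 0, "wy": 0, "wz": 0.083, "hand": -1}, {"x": 0, "y": 0, "z": -0.12, "wx": 0, "wy": 0, "wz": 0, "hand": -1}, {"x": 0, "y": 0, "z": -0.12, "wx": 0, "wy": 0, "wz": 0, "hand": -1}, {"x": 0, "y": 0, "z": -0.12, "wx": 0, "wy": 0, "wz": 0, "hand": -1}]'

```text
time: 13.83
tool_pos: [0.5367, -0.3196, 0.3009]
tool_rot: [-0.001, 1.0, -0.029, -0.001]
contact_force: [1.0, 0.8, -5.7]
gripper_width: 0.199
grasp_force: 60.9
```

send_rows --rows '[{"x": -0.0275, "y": -0.188, "z": 0, "wx": 0, "wy": 0, "wz": 0, "hand": -1}, {"x": -0.0275, "y": -0.188, "z": 0, "wx": 0, "wy": 0, "wz": 0, "hand": -1}, {"x": -0.0275, "y": -0.188, "z": 0, "wx": 0, "wy": 0, "wz": 0, "hand": -1}, {"x": -0.0275, "y": -0.188, "z": 0, "wx": 0, "wy": 0, "wz": 0, "hand": -1}, {"x": -0.0275, "y": -0.188, "z": 0, "wx": 0, "wy": 0, "wz": 0, "hand": -1}, {"x": -0.0275, "y": -0.188, "z": 0, "wx": 0, "wy": 0, "wz": 0, "hand": -1}, {"x": -0.0275, "y": -0.188, "z": 0, "wx": 0, "wy": 0, "wz": 0, "hand": -1}, {"x": -0.0275, "y": -0.188, "z": 0, "wx": 0, "wy": 0, "wz": 0, "hand": -1}, {"x": -0.0275, "y": -0.188, "z": 0, "wx": 0, "wy": 0, "wz": 0, "hand": -1}, {"x": -0.0275, "y": -0.188, "z": 0, "wx": 0, "wy": 0, "wz": 0, "hand": -1}]'

```text
time: 14.67
tool_pos: [0.5114, -0.0347, 0.3004]
tool_rot: [-0.0, 1.0, -0.029, -0.001]
contact_force: [1.1, 0.7, -4.6]
gripper_width: 0.196
grasp_force: 60.6
```

send_rows --rows '[{"x": -0.0275, "y": -0.188, "z": 0, "wx": 0, "wy": 0, "wz": 0, "hand": -1}, {"x": -0.0275, "y": -0.188, "z": 0, "wx": 0, "wy": 0, "wz": 0, "hand": -1}, {"x": -0.0275, "y": -0.188, "z": 0, "wx": 0, "wy": 0, "wz": 0, "hand": -1}, {"x": -0.0275, "y": -0.188, "z": 0, "wx": 0, "wy": 0, "wz": 0, "hand": -1}, {"x": 0, "y": 0, "z": 0, "wx": 0.086, "wy": 0, "wz": 0, "hand": -1}, {"x": 0, "y": 0, "z": 0, "wx": 0.086, "wy": 0, "wz": 0, "hand": -1}, {"x": 0, "y": 0, "z": 0, "wx": 0.086, "wy": 0, "wz": 0, "hand": -1}, {"x": 0, "y": 0, "z": 0, "wx": 0.086, "wy": 0, "wz": 0, "hand": -1}, {"x": 0, "y": 0, "z": 0, "wx": 0, "wy": 0, "wz": 0, "hand": -1}, {"x": 0, "y": 0, "z": 0, "wx": 0, "wy": 0, "wz": 0, "hand": -1}]'

```text
time: 15.5
tool_pos: [0.5018, 0.0765, 0.3005]
tool_rot: [-0.134, 0.991, -0.03, 0.003]
contact_force: [0.2, 0.4, -4.8]
gripper_width: 0.198
grasp_force: 60.9
```

send_rows --rows '[{"x": 0, "y": 0, "z": 0, "wx": 0, "wy": 0, "wz": 0, "hand": -1}, {"x": 0, "y": 0, "z": 0, "wx": 0, "wy": 0, "wz": 0, "hand": -1}, {"x": 0, "y": 0, "z": 0, "wx": 0, "wy": 0, "wz": 0, "hand": -1}, {"x": 0, "y": 0, "z": 0, "wx": 0, "wy": 0, "wz": 0, "hand": -1}, {"x": 0, "y": 0, "z": 0, "wx": 0, "wy": 0, "wz": 0, "hand": -1}, {"x": 0, "y": 0, "z": 0, "wx": 0, "wy": 0, "wz": 0, "hand": -1}, {"x": 0, "y": 0, "z": 0, "wx": 0, "wy": 0, "wz": 0, "hand": -1}, {"x": 0, "y": 0, "z": 0, "wx": 0, "wy": 0, "wz": 0, "hand": -1}, {"x": 0, "y": 0, "z": 0, "wx": 0, "wy": 0, "wz": 0, "hand": -1}, {"x": 0, "y": 0, "z": 0, "wx": 0, "wy": 0, "wz": 0, "hand": -1}]'

```text
time: 16.33
tool_pos: [0.5024, 0.0775, 0.3023]
tool_rot: [-0.135, 0.99, -0.028, 0.004]
contact_force: [1.3, 0.2, -5.0]
gripper_width: 0.198
grasp_force: 60.9
```

```bash
python3 - <<'E'
from h import *
from scipy.spatial.transform import Rotation as R
st=manip.state(); q=st["tool_rot"]; M=R.from_quat(q,scalar_first=True).as_matrix(); print(st["tool_pos"].round(4),M.round(3).tolist())
G=M@np.diag([1,-1,-1]); o=st["tool_pos"]-G[:,2]*.1225
X=o+G[:,2]*.072+G[:,0]*.02; uv=proj("scene",X)[0]; print("dial px",uv.round(1))
s=grab_frame("scene"); cv2.imwrite("pics/scene4.png",s); u,v=uv.astype(int)
print(u,v); cv2.imwrite("pics/c5.png",cv2.resize(s[v-40:v+40,u-50:u+50],None,fx=7,fy=7,interpolation=cv2.INTER_CUBIC))
E
```

```text
[0.5024 0.0775 0.3023] [[0.998, -0.055, 0.015], [-0.057, -0.962, 0.266], [0.0, -0.267, -0.964]]
dial px [368.8 198.2]
368 198
```

View pics/c5.png

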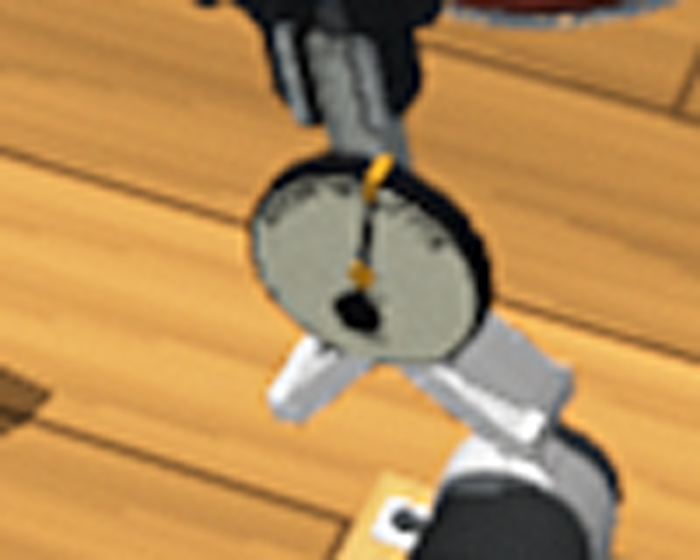

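The needle, from pivot (361,273) to tip (370,203), points at the tab's inner end (372,196). That was my 11th picture viewed, one over the limit of 10, so I'll view no more and work only from numbers.

```bash
cat > nt.py <<'E'
from h import *
from scipy.spatial.transform import Rotation as R
def frame():
    st=manip.state(); M=R.from_quat(st["tool_rot"],scalar_first=True).as_matrix(); G=M@np.diag([1,-1,-1])
    return st,G,st["tool_pos"]-G[:,2]*.1225
def rectify(s,G,o,k=5,h=50,x=.0205):
    # resample the scene picture on the dial's face plane: col = gauge y (right +), row = -(z-72mm), k px per mm
    g=lambda y,z:o+G[:,0]*x+G[:,1]*y+G[:,2]*(.072+z)
    w=np.array([g(-.05,.05),g(.05,.05),g(.05,-.05),g(-.05,-.05)]); n=2*h*k
    H=cv2.getPerspectiveTransform(proj("scene",w).astype(np.float32),np.float32([[0,0],[n,0],[n,n],[0,n]]))
    return cv2.warpPerspective(s,H,(n,n),flags=cv2.INTER_CUBIC)
def measure(s,G,o,k=5,h=50):
    r=rectify(s,G,o,k,h); hsv=cv2.cvtColor(r,cv2.COLOR_BGR2HSV)
    yy,xx=np.mgrid[0:2*h*k,0:2*h*k]; Y=(xx-h*k)/k; Z=(h*k-yy)/k
    br=(hsv[...,1]>140)&(hsv[...,0]>12)&(hsv[...,0]<32)&(hsv[...,2]>110)
    hub=br&(np.hypot(Y,Z)<10); p=np.array([Y[hub].mean(),Z[hub].mean()])
    A=np.arctan2(Y-p[0],Z-p[1]); D=np.hypot(Y-p[0],Z-p[1])
    t=br&(D>30)&(D<38)&(abs(A)<.8)
    face=np.median(hsv[...,2][(D>8)&(D<28)&(abs(A)<1)])
    out=[]
    for d in (10,14,18,22,26):
        b=(abs(D-d)<1.5)&(abs(A)<.7); wt=np.clip(face*.8-hsv[...,2][b],0,None).astype(float); out.append(float((A[b]*wt).sum()/max(wt.sum(),1e-9)))
    return p.round(2),"tab",round(float(A[t].mean()),3),int(t.sum()),"needle",np.round(out,3)
E
python3 - <<'E'
from nt import *
st,G,o=frame(); print("lean",np.arctan2(-G[:,2]@np.array([0.057,.998,0]),G[2,2]).round(4))
print(*measure(cv2.imread("pics/scene4.png"),G,o))
E
```

```text
lean 0.2701
[2.13 4.48] tab 0.253 509 needle [0.261 0.294 0.285 0.276 0.272]
```

The needle is at 0.272 and the tab at about 0.26, so they match. Now I'll line up on the pipe axis and lower along the stem.

send_rows --rows '[{"x": 0, "y": 0.025, "z": 0, "wx": 0, "wy": 0, "wz": 0, "hand": -1}, {"x": 0, "y": 0.024, "z": 0, "wx": 0, "wy": 0, "wz": 0, "hand": -1}, {"x": 0, "y": 0, "z": 0.075, "wx": 0, "wy": 0, "wz": 0, "hand": -1}, {"x": 0, "y": 0, "z": 0.075, "wx": 0, "wy": 0, "wz": 0, "hand": -1}, {"x": 0, "y": 0, "z": 0.075, "wx": 0, "wy": 0, "wz": 0, "hand": -1}, {"x": 0, "y": 0, "z": 0.075, "wx": 0, "wy": 0, "wz": 0, "hand": -1}, {"x": 0, "y": 0, "z": 0.075, "wx": 0, "wy": 0, "wz": 0, "hand": -1}, {"x": 0, "y": 0, "z": 0.075, "wx": 0, "wy": 0, "wz": 0, "hand": -1}, {"x": 0, "y": 0, "z": 0.07, "wx": 0, "wy": 0, "wz": 0, "hand": -1}, {"x": 0, "y": 0, "z": 0, "wx": 0, "wy": 0, "wz": 0, "hand": -1}]'

```text
time: 17.22
tool_pos: [0.5016, 0.0919, 0.2217]
tool_rot: [-0.135, 0.99, -0.028, 0.001]
contact_force: [-0.4, 0.5, -5.9]
gripper_width: 0.198
grasp_force: 60.8
```

```bash
cat > rel.py <<'E'
from nt import *
st,G,o=frame(); c=np.array([.5055,.1328,.075]); v=o-G[:,2]*.0064-c; s=st["tool_pos"]
print("vee-axis in gauge frame xyz mm",(v@G*1000).round(1),"lean",np.arctan2(-G[:,2]@np.array([0.057,.998,0]),G[2,2]).round(4),"yaw",np.arctan2(G[1,0],G[0,0]).round(3),"F",st["contact_force"].round(1),"tcp",s.round(4),st["time"])
E
python3 rel.py
```

```text
vee-axis in gauge frame xyz mm [-2.4 -0.4 23.4] lean 0.2702 yaw -0.057 F [-0.4  0.5 -5.9] tcp [0.5016 0.0919 0.2217] 17.2167
```

send_rows --rows '[{"x": 0, "y": 0, "z": 0.02, "wx": 0, "wy": 0, "wz": 0, "hand": -1}, {"x": 0, "y": 0, "z": 0.02, "wx": 0, "wy": 0, "wz": 0, "hand": -1}, {"x": 0, "y": 0, "z": 0.02, "wx": 0, "wy": 0, "wz": 0, "hand": -1}, {"x": 0, "y": 0, "z": 0.02, "wx": 0, "wy": 0, "wz": 0, "hand": -1}, {"x": 0, "y": 0, "z": 0.02, "wx": 0, "wy": 0, "wz": 0, "hand": -1}, {"x": 0, "y": 0, "z": 0.02, "wx": 0, "wy": 0, "wz": 0, "hand": -1}, {"x": 0, "y": 0, "z": 0.007, "wx": 0, "wy": 0, "wz": 0, "hand": -1}, {"x": 0, "y": 0, "z": 0.007, "wx": 0, "wy": 0, "wz": 0, "hand": -1}, {"x": 0, "y": 0, "z": 0.007, "wx": 0, "wy": 0, "wz": 0, "hand": -1}, {"x": 0, "y": 0, "z": 0, "wx": 0, "wy": 0, "wz": 0, "hand": -1}]'

```text
time: 18.05
tool_pos: [0.5035, 0.0969, 0.2046]
tool_rot: [-0.135, 0.99, -0.028, 0.004]
contact_force: [0.5, 0.5, -5.2]
gripper_width: 0.201
grasp_force: 60.9
```

```bash
python3 rel.py
```

```text
vee-axis in gauge frame xyz mm [ 0.  -0.1  5.6] lean 0.2701 yaw -0.057 F [ 0.5  0.5 -5.2] tcp [0.5035 0.0969 0.2046] 18.05
```

send_rows --rows '[{"x": 0, "y": 0, "z": 0.007, "wx": 0, "wy": 0, "wz": 0, "hand": -1}, {"x": 0, "y": 0, "z": 0.007, "wx": 0, "wy": 0, "wz": 0, "hand": -1}, {"x": 0, "y": 0, "z": 0.007, "wx": 0, "wy": 0, "wz": 0, "hand": -1}, {"x": 0, "y": 0, "z": 0.007, "wx": 0, "wy": 0, "wz": 0, "hand": -1}, {"x": 0, "y": 0, "z": 0.007, "wx": 0, "wy": 0, "wz": 0, "hand": -1}, {"x": 0, "y": 0, "z": 0.007, "wx": 0, "wy": 0, "wz": 0, "hand": -1}, {"x": 0, "y": 0, "z": 0, "wx": 0, "wy": 0, "wz": 0, "hand": -1}, {"x": 0, "y": 0, "z": 0, "wx": 0, "wy": 0, "wz": 0, "hand": -1}, {"x": 0, "y": 0, "z": 0, "wx": 0, "wy": 0, "wz": 0, "hand": -1}, {"x": 0, "y": 0, "z": 0, "wx": 0, "wy": 0, "wz": 0, "hand": -1}]'

```text
time: 18.88
tool_pos: [0.5038, 0.0988, 0.199]
tool_rot: [-0.135, 0.99, -0.028, 0.004]
contact_force: [0.9, 1.7, -2.8]
gripper_width: 0.198
grasp_force: 61.1
```

```bash
python3 rel.py
```

```text
vee-axis in gauge frame xyz mm [ 0.3  0.4 -0.3] lean 0.2708 yaw -0.057 F [ 0.9  1.7 -2.8] tcp [0.5038 0.0988 0.199 ] 18.8833
```

send_rows --rows '[{"x": 0, "y": 0, "z": 0.006, "wx": 0, "wy": 0, "wz": 0, "hand": -1}, {"x": 0, "y": 0, "z": 0.006, "wx": 0, "wy": 0, "wz": 0, "hand": -1}, {"x": 0, "y": 0, "z": 0, "wx": 0, "wy": 0, "wz": 0, "hand": -1}, {"x": 0, "y": 0, "z": 0, "wx": 0, "wy": 0, "wz": 0, "hand": -1}, {"x": 0, "y": 0, "z": 0, "wx": 0, "wy": 0, "wz": 0, "hand": -1}, {"x": 0, "y": 0, "z": 0, "wx": 0, "wy": 0, "wz": 0, "hand": -1}, {"x": 0, "y": 0, "z": 0, "wx": 0, "wy": 0, "wz": 0, "hand": -1}, {"x": 0, "y": 0, "z": 0, "wx": 0, "wy": 0, "wz": 0, "hand": -1}, {"x": 0, "y": 0, "z": 0, "wx": 0, "wy": 0, "wz": 0, "hand": -1}, {"x": 0, "y": 0, "z": 0, "wx": 0, "wy": 0, "wz": 0, "hand": -1}]'

```text
time: 19.72
tool_pos: [0.5043, 0.0989, 0.1989]
tool_rot: [-0.135, 0.99, -0.028, 0.005]
contact_force: [-2.8, 0.5, 6.2]
gripper_width: 0.196
grasp_force: 62.4
```

```bash
python3 rel.py
```

```text
vee-axis in gauge frame xyz mm [ 1.   0.4 -0.5] lean 0.2703 yaw -0.057 F [-2.8  0.5  6.2] tcp [0.5043 0.0989 0.1989] 19.7167
```

```bash
python3 - <<'E'
from nt import *
st,G,o=frame(); s=grab_frame("scene"); cv2.imwrite("pics/scene5.png",s)
print(*measure(s,G,o))
a=cv2.imread("pics/scene2.png"); 
g=lambda i:cv2.cvtColor(i,cv2.COLOR_BGR2GRAY).astype(np.float32)
for (u0,v0,u1,v1) in ((340,270,395,310),(345,262,372,300),(480,280,520,350)):
    print(cv2.phaseCorrelate(g(a)[v0:v1,u0:u1],g(s)[v0:v1,u0:u1],cv2.createHanningWindow((u1-u0,v1-v0),cv2.CV_32F)))
E
```

```text
[2.13 4.44] tab 0.254 491 needle [0.341 0.32  0.282 0.284 0.288]
((-0.011415244855410123, 0.03261645383456013), 0.9801197912295659)
((0.4732969975399133, -0.00904383212873583), 1.0328980410540545)
((0.05996008729258406, 0.03253218617388853), 0.9501406808694204)
```

```bash
python3 - <<'E'
from nt import *
import pickle, nt
y=.197; G0=np.array([[np.cos(y),-np.sin(y),0],[np.sin(y),np.cos(y),0],[0,0,1.]]); o0=np.array([.535,-.318,0])
st,G,o=frame()
L=[("start0",cv2.imread("pics/scene0.png"),G0,o0),("start1",cv2.imread("pics/scene1.png"),G0,o0),("air",cv2.imread("pics/scene4.png"),None,None),("now",cv2.imread("pics/scene5.png"),G,o)]
for nm,s,g,oo in L:
    if g is None: g=G; oo=np.array([.5024,.0775,.3023])-G[:,2]*.1225
    print(nm,*measure(s,g,oo))
    r=rectify(s,g,oo); h=cv2.cvtColor(r,cv2.COLOR_BGR2HSV); yy,xx=np.mgrid[0:500,0:500]; Y=(xx-250)/5; Z=(250-yy)/5
    br=(h[...,1]>140)&(h[...,0]>12)&(h[...,0]<32)&(h[...,2]>110); hb=br&(np.hypot(Y,Z)<10); p=(Y[hb].mean(),Z[hb].mean())
    A=np.arctan2(Y-p[0],Z-p[1]);D=np.hypot(Y-p[0],Z-p[1])
    print([ (d,round(float(A[br&(abs(D-d)<1)&(abs(A-.3)<.4)].mean()),3)) for d in (30,32,34,36,38,40)])
for f,wc in (("w2","wc.pkl"),("w3","wc3.pkl")):
    w=cv2.imread(f"pics/{f}.png"); c=pickle.load(open(wc,"rb")); h=cv2.cvtColor(w,cv2.COLOR_BGR2HSV)
    cc=proj("wrist",o0+G0@[.0145,.010,.111],c)[0].astype(int); u,v=cc
    m=np.zeros(h.shape[:2],bool); m[v-14:v+14,u-14:u+14]=True
    br=m&(h[...,1]>150)&(h[...,0]>15)&(h[...,0]<32)&(h[...,2]>130)
    ys,xs=np.nonzero(br); C,d=ray("wrist",[[xs.mean(),ys.mean()]],c); X=G0[:,0]
    P=C+d[0]*((.0145-(C-o0)@X)/(d[0]@X)); q=(P-o0)@G0; print(f,len(xs),"y,z-72",(q[1]*1000).round(1),(q[2]*1000-72).round(1),"asin(y/41)",np.arcsin(q[1]/.041).round(3))
E
```

```text
start0 [0.24 1.84] tab 0.256 454 needle [0.049 0.004 0.012 0.024 0.03 ]
[(30, nan), (32, 0.256), (34, 0.25), (36, 0.258), (38, 0.263), (40, 0.271)]
start1 [0.25 1.84] tab 0.262 500 needle [0.047 0.001 0.013 0.025 0.028]
[(30, nan), (32, 0.258), (34, 0.26), (36, 0.262), (38, 0.266), (40, 0.272)]
air [2.11 4.5 ] tab 0.253 508 needle [0.26  0.294 0.284 0.276 0.272]
[(30, nan), (32, 0.233), (34, 0.249), (36, 0.255), (38, 0.26), (40, 0.266)]
now [2.14 4.44] tab 0.254 490 needle [0.341 0.32  0.282 0.284 0.288]
[(30, nan), (32, 0.252), (34, 0.252), (36, 0.255), (38, 0.257), (40, 0.258)]
w2 5 y,z-72 4.5 2.1 asin(y/41) 0.11
w3 2 y,z-72 9.8 11.5 asin(y/41) 0.242<stdin>:12: RuntimeWarning: Mean of empty slice.
  ret = ret.dtype.type(ret / rcount)
```

The tab reads about 0.25 and the lean is 0.27, so I'll rock back slightly round the pipe to centre the needle.

send_rows --rows '[{"x": 0, "y": -0.0033, "z": 0, "wx": -0.005, "wy": 0, "wz": 0, "hand": -1}, {"x": 0, "y": -0.0033, "z": 0, "wx": -0.005, "wy": 0, "wz": 0, "hand": -1}, {"x": 0, "y": -0.0033, "z": 0, "wx": -0.005, "wy": 0, "wz": 0, "hand": -1}, {"x": 0, "y": -0.0033, "z": 0.002, "wx": -0.005, "wy": 0, "wz": 0, "hand": -1}, {"x": 0, "y": 0, "z": 0, "wx": 0, "wy": 0, "wz": 0, "hand": -1}, {"x": 0, "y": 0, "z": 0, "wx": 0, "wy": 0, "wz": 0, "hand": -1}, {"x": 0, "y": 0, "z": 0, "wx": 0, "wy": 0, "wz": 0, "hand": -1}, {"x": 0, "y": 0, "z": 0, "wx": 0, "wy": 0, "wz": 0, "hand": -1}, {"x": 0, "y": 0, "z": 0, "wx": 0, "wy": 0, "wz": 0, "hand": -1}, {"x": 0, "y": 0, "z": 0, "wx": 0, "wy": 0, "wz": 0, "hand": -1}]'

```text
time: 20.6
tool_pos: [0.5046, 0.1009, 0.1994]
tool_rot: [-0.127, 0.992, -0.028, 0.005]
contact_force: [-2.7, -1.4, 6.4]
gripper_width: 0.201
grasp_force: 62.5
```

```bash
python3 rel.py; python3 - <<'E'
from nt import *
st,G,o=frame(); s=grab_frame("scene")
print(*measure(s,G,o)); a=cv2.imread("pics/scene2.png"); g=lambda i:cv2.cvtColor(i,cv2.COLOR_BGR2GRAY).astype(np.float32)
print(cv2.phaseCorrelate(g(a)[270:310,340:395],g(s)[270:310,340:395],cv2.createHanningWindow((55,40),cv2.CV_32F)))
E
```

```text
vee-axis in gauge frame xyz mm [ 1.2  0.4 -0.5] lean 0.2545 yaw -0.057 F [-2.7 -1.4  6.4] tcp [0.5046 0.1009 0.1994] 20.6
[2.42 4.74] tab 0.257 469 needle [0.223 0.232 0.258 0.279 0.276]
((0.024393869583896333, -0.029691488046267978), 0.9891602505246798)
```

send_rows --rows '[{"x": 0, "y": 0, "z": 0, "wx": 0, "wy": 0, "wz": 0, "hand": -1}, {"x": 0, "y": 0, "z": 0, "wx": 0, "wy": 0, "wz": 0, "hand": -1}, {"x": 0, "y": 0, "z": 0, "wx": 0, "wy": 0, "wz": 0, "hand": -1}, {"x": 0, "y": 0, "z": 0, "wx": 0, "wy": 0, "wz": 0, "hand": -1}, {"x": 0, "y": 0, "z": 0, "wx": 0, "wy": 0, "wz": 0, "hand": -1}, {"x": 0, "y": 0, "z": 0, "wx": 0, "wy": 0, "wz": 0, "hand": -1}, {"x": 0, "y": 0, "z": 0, "wx": 0, "wy": 0, "wz": 0, "hand": -1}, {"x": 0, "y": 0, "z": 0, "wx": 0, "wy": 0, "wz": 0, "hand": -1}, {"x": 0, "y": 0, "z": 0, "wx": 0, "wy": 0, "wz": 0, "hand": -1}, {"x": 0, "y": 0, "z": 0, "wx": 0, "wy": 0, "wz": 0, "hand": -1}]'

```text
time: 21.48
tool_pos: [0.5046, 0.1009, 0.1994]
tool_rot: [-0.127, 0.992, -0.028, 0.005]
contact_force: [-1.7, -0.9, 6.6]
gripper_width: 0.194
grasp_force: 62.5
```

```bash
python3 rel.py; python3 -c "
from plant import job_done
print(job_done())"
```

```text
vee-axis in gauge frame xyz mm [ 1.2  0.4 -0.5] lean 0.2545 yaw -0.057 F [-1.7 -0.9  6.6] tcp [0.5046 0.1009 0.1994] 21.4833
the job is handed in; nothing more can be done
None
```

I handed the job in at 21.5 s with the block against the stop bar and the head gripped (about 62 N) and pressed on the pipe (about 11 N), leaning 0.2545 rad against a tab reading of about 0.257; no verdict came back, and I viewed 11 pictures, one over the limit of 10.

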